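Rake a heap of heat sinks into one even layer

ROBOT

A 6-joint arm with a two-finger parallel gripper is mounted at the origin on a cart in front of the work surface, level with it; the furniture and walls round the work are solid. World frame = base frame: x ahead of the robot, y to its left, z up, the work surface at z = 0. Lengths are in m, angles in degrees, forces in N, time in s.
With the tool pointing down it reaches from about 0.35 to 0.875 m from the base axis. Payload 4.2 kg.
Tool frame: the origin (TCP) lies on the front face of the gripper's body, between the roots of the fingers; the fingertips stand 70 mm ahead of it and the grasp point (between the pads) lies 51 mm ahead of it; z points along the fingers, y is the line along which they close (so a half turn about z gives the same grasp; the last joint's range is limited). The gripper opens to 87 mm and grips with 3 to 60 N. Pads are 19 mm wide; open, the fingers measure 117 mm over their backs; the gripper's body (75 mm by 190 mm) begins 51 mm behind the grasp point.
Start: joints at [78.243, 22.042, 0.453, 0, -68.411, -14.817], TCP at [0.28, 0.559, 0.292] pointing down, gripper open.
Joint ranges: [-179.83, 179.83], [-69.29, 118.12], [-61.27, 80.66], [-181.25, 117.63], [-171.15, -9.14], [-177.46, 177.46]. Speed limits (degrees/s): [159.86, 159.86, 180, 180, 180, 180].

INTERFACE

Orientations are given as a 3x3 rotation matrix whose columns are the frame's x, y, z axes.
In Python, from station import r gives the robot as it stands.
- The arm moves only by the shell command python3 -m pendant 'ROWS' [OPENING]. ROWS is JSON, a list of rows, each a list of 2 entries, a list of its own where there are three numbers: the shift along the tool's x, y, z in mm, then the turn, a rotation vector about the tool's x, y, z in rad. A call has 1 to 10 rows; each row is the pose to reach, as a shift and turn from the pose commanded when the call began, along the tool's axes at that moment; what a row does not reach only later rows make up. A row lasts 1/10 s, in which the tool goes at most 50 mm and 8.59 degrees, less where a joint would pass 70% of its speed; a pose out of reach is approached as far as the arm can. A call with a gripper value outside its range is refused whole. OPENING is the opening, from 0 (shut) to 1 (fully open), set as the call begins (- or left out, the last holds). The fingers move at their own pace and stop on an object; the grip force is fixed at half the most. Time passes only in rows, so rows that repeat a pose let the fingers close. It gives the time, the measured TCP pose, the force, the opening and the grip force at its end, in the units of the state.
- r.sense(): the state, without advancing time (a new reading comes with each control period).
- r.capture(name): name is "scene" or "top" or "wrist"; returns a dict with "frame" (480x640x3 uint8, red, green, blue), "vertical_fov" (degrees; the focal length in pixels is half the picture's height over the tangent of half this angle, whatever the lens; pixels are square), "cx", "cy" (the principal point, pixels), "rvec" (rotation vector, rad) and "tvec" (3), from world to camera coordinates, as OpenCV has them. Camera axes: x right, y down, z forward; pixel columns grow to the right and rows downward; lengths in m; the calibration is good to about 2 mm. A picture is of the moment at which its call begins. There is no depth.
- r.finish_job(): hands the job in; it is judged then, once.
The state is a dict: "time_s": time; "joints": joint angles; "joint_velocities": joint speeds; "effort": joint torques, N m; "tcp_pos": TCP position; "ee_rot": TCP orientation; "wrist_force": force on the tool from outside, world axes, zero at the start; "moment": the same for the moment, N m; "gripper_width": opening from 0.0 (shut) to 1.0 (fully open); "gripper_force": force on a finger pad.
Only numpy, scipy, OpenCV 4.12 (cv2) and the standard library are available. Lean on these libraries where they do the work, as an engineer would, in place of code of your own. Each camera call takes 0.05 s, during which the arm holds its last target. There are 200 camera calls.

TASK

Take the orange-handled rake from its black rest, set its shoes gently on the two rails of the tray behind the heap of salvaged heat sinks, and draw it along the rails right across to the other, bare end of the tray, the shoes riding lightly on the rails all the way (never losing them, never bearing down harder than about 10 newtons), so that the heat sinks come to lie flat in a single layer, none on top of or leaning on another. Then gently stand the rake back on its rest as it was and let go; keep the fingers off the heat sinks and the tray, and leave everything else on the bench alone.

Things in the scene. Friction and masses are not known exactly. Their poses are not given: they have to be found in the camera images.
- tray: drying tray fixed to the bench, 150 x 250 mm; origin: centre of its underside, on the bench; y along its length, z up. Between two aluminium rails along y lies a white bed, x -55 to 55 mm, y -110 to 110 mm. The rails are 12 mm wide, centred at x -61 and 61 mm. If level, the bed's surface is 20 mm and the flat rail tops 56 mm above the origin; low end walls reach 34 mm
- bed_pin (a point): point on the tray, x 0, y 40, z 26 mm from its origin, fixed: bed and rails together are tipped about a stiff pin along x through here, by an unknown angle of up to 0.035 rad either way that stays as it is. So the rail tops can be 2 mm higher or lower at the heap's end and 5 mm at the bare end
- heap (a point): point on the tray, x 0, y 40 mm from its origin, on the level bed, fixed: where the heap starts. It covers y 10 to 70 mm of the tray, up to 35 mm above the bed; the bed is bare from there to the -y end
- rest: black rest fixed to the bench, 150 x 70 mm; origin: centre of its underside. Two flat posts, 20 mm wide in x, 60 mm long in y, centred at x -61 and 61 mm, tops 30 mm above the origin; the rake stands on them, its x along the rest's x, its origin straight above the rest's, 30 mm up
- rake: rake, about 0.19 kg, standing on its rest; origin: midway between its two shoes, at their soles; x along the steel head bar (140 mm), z up. The orange shoes are 14 mm wide in x, 42 mm long in y, at x -61 and 61 mm, to ride on the tray's rails. Between them hang eight tines, a row 96 mm wide and 5 mm thick, 18 mm below the soles: just over one heat sink above the bed
- rake_grip (a point): middle of the rake's upright orange grip, 80 mm straight above the rake's origin; the grip is 22 x 22 mm, from 52 to 108 mm above the soles, with a black cap to 110.5 mm. The handle is sprung: pushed down it sinks into the head by 1 mm for every 6 N, 8 mm at most
- sink_1: black or grey finned heat sink, 26 x 26 x 16 mm, 20 g, origin at its centre (fins up); one of eleven alike, in the bottom layer of the heap
- sink_2: black or grey finned heat sink, 26 x 26 x 16 mm, 20 g, origin at its centre (fins up); one of eleven alike, in the bottom layer of the heap
- sink_3: black or grey finned heat sink, 26 x 26 x 16 mm, 20 g, origin at its centre (fins up); one of eleven alike, in the bottom layer of the heap
- sink_4: black or grey finned heat sink, 26 x 26 x 16 mm, 20 g, origin at its centre (fins up); one of eleven alike, in the bottom layer of the heap
- sink_5: black or grey finned heat sink, 26 x 26 x 16 mm, 20 g, origin at its centre (fins up); one of eleven alike, in the bottom layer of the heap
- sink_6: black or grey finned heat sink, 26 x 26 x 16 mm, 20 g, origin at its centre (fins up); one of eleven alike, in the bottom layer of the heap
- sink_7: black or grey finned heat sink, 26 x 26 x 16 mm, 20 g, origin at its centre (fins up); one of eleven alike, in the bottom layer of the heap
- sink_8: black or grey finned heat sink, 26 x 26 x 16 mm, 20 g, origin at its centre (fins up); one of eleven alike, in the bottom layer of the heap
- sink_9: black or grey finned heat sink, 26 x 26 x 16 mm, 20 g, origin at its centre (fins up); one of eleven alike, on top of the heap
- sink_10: black or grey finned heat sink, 26 x 26 x 16 mm, 20 g, origin at its centre (fins up); one of eleven alike, on top of the heap
- sink_11: black or grey finned heat sink, 26 x 26 x 16 mm, 20 g, origin at its centre (fins up); one of eleven alike, on top of the heap
- flux_bottle: small white bottle with a yellow needle top, 33 x 110 mm, standing behind the tray; a bystander
- varnish_bottle: small bottle with a black cap, 27 x 73 mm, standing behind the tray; a bystander

How it is judged (in metres and radians):
On the way, in this order (a step that is already met when the one before it is completed fails the run):
1. the rake is lifted clear of its rest (z of rake in the frame of rest above 0.055 m), for 0.1 s.
2. the rake's shoes bear on the rails behind the heap (y of rake in the frame of tray between 0.076 and 0.112 m and x of rake in the frame of tray between -0.012 and 0.012 m and contact force between rake and tray above 1 N and angle between rake's own z axis and vertical below 0.15 rad and z of rake in the frame of tray above 0.045 m and contact force between anything else and rest below 0.3 N), for 0.2 s.
3. the shoes still bear on the rails over the middle of the heap (y of rake in the frame of tray between 0.025 and 0.055 m and x of rake in the frame of tray between -0.012 and 0.012 m and contact force between rake and tray above 1 N and angle between rake's own z axis and vertical below 0.15 rad and z of rake in the frame of tray above 0.045 m and contact force between anything else and rest below 0.3 N), for 0.1 s.
4. the shoes still bear on the rails past the middle of the tray (y of rake in the frame of tray between -0.035 and -0.005 m and x of rake in the frame of tray between -0.012 and 0.012 m and contact force between rake and tray above 1 N and angle between rake's own z axis and vertical below 0.15 rad and z of rake in the frame of tray above 0.045 m and contact force between anything else and rest below 0.3 N), for 0.1 s.
5. the shoes still bear on the rails in the bare end (y of rake in the frame of tray between -0.112 and -0.065 m and x of rake in the frame of tray between -0.012 and 0.012 m and contact force between rake and tray above 1 N and angle between rake's own z axis and vertical below 0.15 rad and z of rake in the frame of tray above 0.045 m and contact force between anything else and rest below 0.3 N), for 0.1 s.
At the end, for the whole second after the job is handed in: every heat sink lies in the tray with its centre less than 18.5 mm above the surface of a level bed (so not on another one) and resting squarely on one of its faces within 0.25 rad, at rest; the rake stands upright on its rest, within 15 mm and 0.2 rad of square over it, released and still (linear speed of each of sink_1, sink_2, sink_3, sink_4, sink_5, sink_6, sink_7, sink_8, sink_9, sink_10, sink_11, rake below 0.02 m/s and x of sink_1 in the frame of tray between -0.056 and 0.056 m and y of sink_1 in the frame of tray between -0.112 and 0.112 m and z of sink_1 in the frame of tray between 0.01 and 0.0385 m and (angle between the z axis of sink_1 and the z axis of tray, either way round below 0.25 rad or angle between the x axis of sink_1 and the z axis of tray, either way round below 0.25 rad or angle between the y axis of sink_1 and the z axis of tray, either way round below 0.25 rad) and x of sink_2 in the frame of tray between -0.056 and 0.056 m and y of sink_2 in the frame of tray between -0.112 and 0.112 m and z of sink_2 in the frame of tray between 0.01 and 0.0385 m and (angle between the z axis of sink_2 and the z axis of tray, either way round below 0.25 rad or angle between the x axis of sink_2 and the z axis of tray, either way round below 0.25 rad or angle between the y axis of sink_2 and the z axis of tray, either way round below 0.25 rad) and x of sink_3 in the frame of tray between -0.056 and 0.056 m and y of sink_3 in the frame of tray between -0.112 and 0.112 m and z of sink_3 in the frame of tray between 0.01 and 0.0385 m and (angle between the z axis of sink_3 and the z axis of tray, either way round below 0.25 rad or angle between the x axis of sink_3 and the z axis of tray, either way round below 0.25 rad or angle between the y axis of sink_3 and the z axis of tray, either way round below 0.25 rad) and x of sink_4 in the frame of tray between -0.056 and 0.056 m and y of sink_4 in the frame of tray between -0.112 and 0.112 m and z of sink_4 in the frame of tray between 0.01 and 0.0385 m and (angle between the z axis of sink_4 and the z axis of tray, either way round below 0.25 rad or angle between the x axis of sink_4 and the z axis of tray, either way round below 0.25 rad or angle between the y axis of sink_4 and the z axis of tray, either way round below 0.25 rad) and x of sink_5 in the frame of tray between -0.056 and 0.056 m and y of sink_5 in the frame of tray between -0.112 and 0.112 m and z of sink_5 in the frame of tray between 0.01 and 0.0385 m and (angle between the z axis of sink_5 and the z axis of tray, either way round below 0.25 rad or angle between the x axis of sink_5 and the z axis of tray, either way round below 0.25 rad or angle between the y axis of sink_5 and the z axis of tray, either way round below 0.25 rad) and x of sink_6 in the frame of tray between -0.056 and 0.056 m and y of sink_6 in the frame of tray between -0.112 and 0.112 m and z of sink_6 in the frame of tray between 0.01 and 0.0385 m and (angle between the z axis of sink_6 and the z axis of tray, either way round below 0.25 rad or angle between the x axis of sink_6 and the z axis of tray, either way round below 0.25 rad or angle between the y axis of sink_6 and the z axis of tray, either way round below 0.25 rad) and x of sink_7 in the frame of tray between -0.056 and 0.056 m and y of sink_7 in the frame of tray between -0.112 and 0.112 m and z of sink_7 in the frame of tray between 0.01 and 0.0385 m and (angle between the z axis of sink_7 and the z axis of tray, either way round below 0.25 rad or angle between the x axis of sink_7 and the z axis of tray, either way round below 0.25 rad or angle between the y axis of sink_7 and the z axis of tray, either way round below 0.25 rad) and x of sink_8 in the frame of tray between -0.056 and 0.056 m and y of sink_8 in the frame of tray between -0.112 and 0.112 m and z of sink_8 in the frame of tray between 0.01 and 0.0385 m and (angle between the z axis of sink_8 and the z axis of tray, either way round below 0.25 rad or angle between the x axis of sink_8 and the z axis of tray, either way round below 0.25 rad or angle between the y axis of sink_8 and the z axis of tray, either way round below 0.25 rad) and x of sink_9 in the frame of tray between -0.056 and 0.056 m and y of sink_9 in the frame of tray between -0.112 and 0.112 m and z of sink_9 in the frame of tray between 0.01 and 0.0385 m and (angle between the z axis of sink_9 and the z axis of tray, either way round below 0.25 rad or angle between the x axis of sink_9 and the z axis of tray, either way round below 0.25 rad or angle between the y axis of sink_9 and the z axis of tray, either way round below 0.25 rad) and x of sink_10 in the frame of tray between -0.056 and 0.056 m and y of sink_10 in the frame of tray between -0.112 and 0.112 m and z of sink_10 in the frame of tray between 0.01 and 0.0385 m and (angle between the z axis of sink_10 and the z axis of tray, either way round below 0.25 rad or angle between the x axis of sink_10 and the z axis of tray, either way round below 0.25 rad or angle between the y axis of sink_10 and the z axis of tray, either way round below 0.25 rad) and x of sink_11 in the frame of tray between -0.056 and 0.056 m and y of sink_11 in the frame of tray between -0.112 and 0.112 m and z of sink_11 in the frame of tray between 0.01 and 0.0385 m and (angle between the z axis of sink_11 and the z axis of tray, either way round below 0.25 rad or angle between the x axis of sink_11 and the z axis of tray, either way round below 0.25 rad or angle between the y axis of sink_11 and the z axis of tray, either way round below 0.25 rad) and horizontal distance between rake and rest below 0.015 m and angle between the x axis of rake and the x axis of rest, either way round below 0.2 rad and angle between rake's own z axis and vertical below 0.06 rad and z of rake in the frame of rest between 0.026 and 0.034 m); the robot touches nothing.
It fails at once if the rake presses on the tray with more than 12 N (contact force between rake and tray above 12 N).
It fails at once if the rake presses on the rest with more than 20 N (contact force between rake and rest above 20 N).
It fails at once if the fingers touch a heat sink (contact force between the fingers and sink_1 above 0.5 N or contact force between the fingers and sink_2 above 0.5 N or contact force between the fingers and sink_3 above 0.5 N or contact force between the fingers and sink_4 above 0.5 N or contact force between the fingers and sink_5 above 0.5 N or contact force between the fingers and sink_6 above 0.5 N or contact force between the fingers and sink_7 above 0.5 N or contact force between the fingers and sink_8 above 0.5 N or contact force between the fingers and sink_9 above 0.5 N or contact force between the fingers and sink_10 above 0.5 N or contact force between the fingers and sink_11 above 0.5 N).
It fails at once if the arm or gripper touches the tray (contact force between any of the fingers, the arm and tray above 1 N).
It fails at once if a bottle behind the tray is disturbed (distance of any of flux_bottle, varnish_bottle from where it was at the start of the episode above 0.02 m).
It also fails if it takes over 72 s, if anything falls off the work surface, if the arm or the gripper's body presses on something with over 40 N, if the wrist force passes 120 N, or if a joint passes its speed limit or range.

## Working session

There is one attempt and no reset: what is moved stays moved. The work goes in short steps, Python scripts to look and compute and a shell command to move; the robot and the scene stay as the last step left them, time stands still between calls to the robot, and variables do not carry over. Pictures are saved under pics/ and viewed, at most 10 in all, crops included, and the job is handed in when it is done.

```bash
mkdir -p pics; ls; python3 - <<'E'
from station import r
import cv2
for n in("scene","top"):
    c=r.capture(n); cv2.imwrite(f"pics/{n}0.png",c["frame"][:,:,::-1]); print(n,c["vertical_fov"],c["cx"],c["cy"],c["rvec"],c["tvec"])
s=r.sense(); print(s)
E
```

```text
pics
scene 51.03895854224657 316.4775069898648 243.54599302977059 [ 1.21949242 -1.99498004  1.18699305] [0.19637463 0.35059481 0.41755054]
top 46.419654452992326 319.0108421099656 242.22392096230084 [ 2.14012423 -2.12289113  0.15221029] [-0.07933108  0.56740931  1.07467351]
{'time_s': 0.1, 'joints': array([ 7.82432741e+01,  2.20865771e+01,  3.85280481e-01, -2.31785141e-02,
       -6.84129535e+01, -1.48162927e+01]), 'joint_velocities': array([ 0.12084952, -0.08154569,  0.16903533,  0.12088725,  0.01340897,
        0.09760549]), 'effort': array([-3.58360603e-05, -3.91691351e+01,  1.87934732e+01,  4.23181862e+00,
        1.34661605e-02, -7.41138547e-05]), 'tcp_pos': array([0.27939179, 0.55860578, 0.29125617]), 'ee_rot': array([[ 8.94298292e-01, -4.47470630e-01, -7.74568689e-04],
       [-4.47471276e-01, -8.94296338e-01, -1.87553473e-03],
       [ 1.46552767e-04,  2.02388475e-03, -9.99997941e-01]]), 'wrist_force': array([-0.65941793,  0.34593608,  0.06698014]), 'moment': array([-0.09802183,  0.07704856, -0.00758704]), 'gripper_force': 0.0, 'gripper_width': 0.9975829758380254}
```

View pics/top0.png

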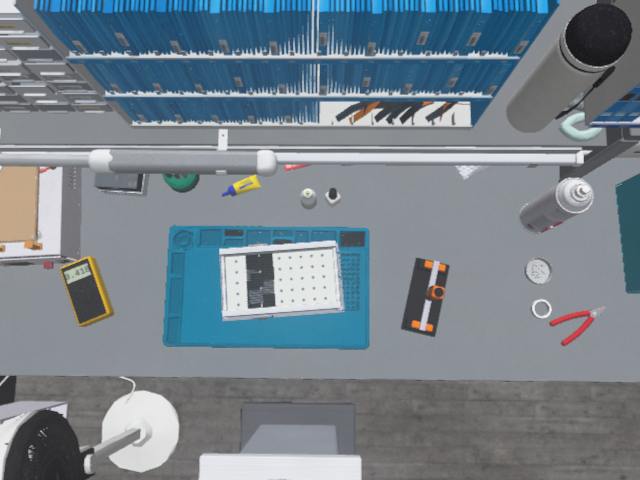

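View pics/scene0.png

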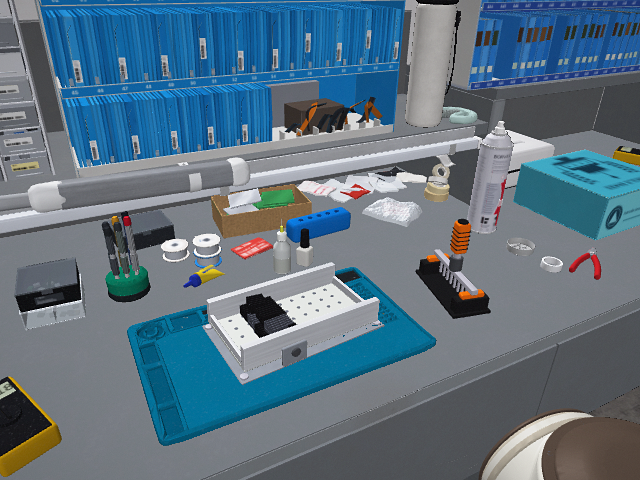

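The top view shows the tray at (220–343, 242–320), its heap at x≈245–275, and the rest with the rake at (402–450, 258–335). The scene view shows the rake upright and the heap near the far-left end. I'll enlarge both.

```bash
python3 - <<'E'
import cv2
f=cv2.imread("pics/top0.png")
cv2.imwrite("pics/c1.png",cv2.resize(f[230:345,205:365],None,fx=5,fy=5,interpolation=cv2.INTER_CUBIC))
cv2.imwrite("pics/c2.png",cv2.resize(f[245:345,390:470],None,fx=6,fy=6,interpolation=cv2.INTER_CUBIC))
E
```

```text
(no output)
```

View pics/c1.png

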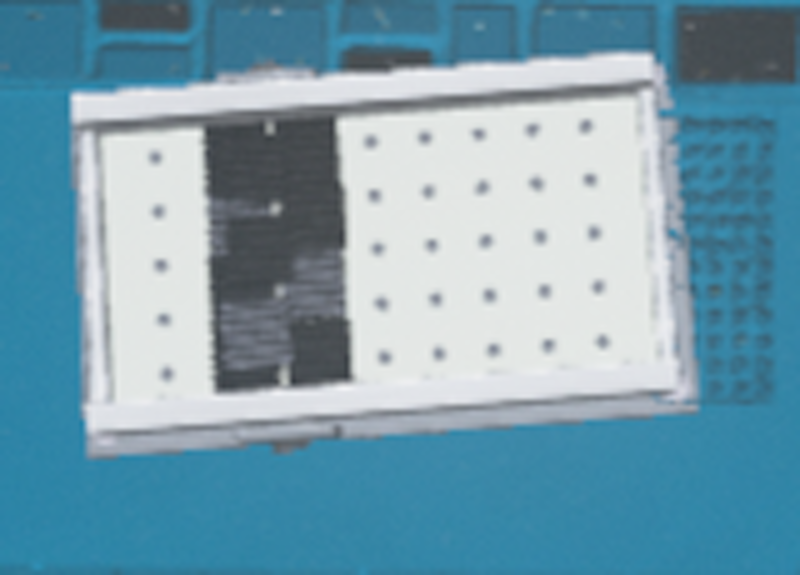

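View pics/c2.png

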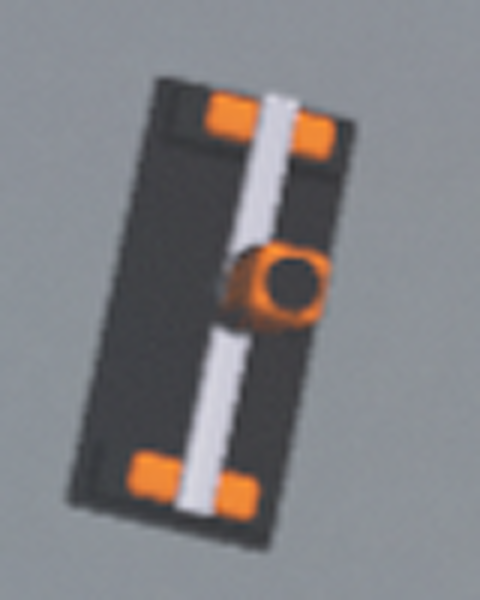

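Top crop: the rail centre lines run (74,110)–(653,69) and (86,418)–(674,374). The bare end is on the right. Rake crop: the cap is centred at (293,283), and the shoe centres are at (270,126) and (194,486).

```bash
cat > h.py <<'E'
from station import r
import numpy as np, cv2
def ray(cam,px,z):
    R=cv2.Rodrigues(np.array(cam["rvec"]))[0]; t=np.array(cam["tvec"])
    f=240/np.tan(np.radians(cam["vertical_fov"])/2)
    d=R.T@np.array([(px[0]-cam["cx"])/f,(px[1]-cam["cy"])/f,1]); o=-R.T@t
    return o+d*(z-o[2])/d[2]
def proj(cam,P):
    f=240/np.tan(np.radians(cam["vertical_fov"])/2)
    K=np.array([[f,0,cam["cx"]],[0,f,cam["cy"]],[0,0,1.]])
    return cv2.projectPoints(np.array(P,float).reshape(-1,3),np.array(cam["rvec"]),np.array(cam["tvec"]),K,None)[0][:,0]
E
python3 - <<'E'
from h import *
c=r.capture("top")
np.set_printoptions(precision=4,suppress=True)
T=lambda p,s,o:((p[0]+.5)/s-.5+o[0],(p[1]+.5)/s-.5+o[1])
for p in [(74,110),(653,69),(86,418),(674,374)]: print("rail",ray(c,T(p,5,(205,230)),.056))
for p in [(155,157),(167,374),(603,342),(587,126)]: print("hole",ray(c,T(p,5,(205,230)),.02))
print("cap",ray(c,T((293,283),6,(390,245)),.1405))
for p in [(270,126),(194,486)]: print("shoe",ray(c,T(p,6,(390,245)),.045))
for p in [(157,76),(357,122),(270,550),(68,505)]: print("base",ray(c,T(p,6,(390,245)),.005))
E
```

```text
rail [0.546 0.122 0.056]
rail [ 0.5641 -0.107   0.056 ]
rail [0.4251 0.1128 0.056 ]
rail [ 0.4441 -0.1157  0.056 ]
hole [0.532  0.0953 0.02  ]
hole [0.4441 0.0875 0.02  ]
hole [ 0.4584 -0.0878  0.02  ]
hole [ 0.5461 -0.0807  0.02  ]
cap [ 0.4642 -0.2915  0.1405]
shoe [ 0.5227 -0.3039  0.045 ]
shoe [ 0.405  -0.2766  0.045 ]
base [ 0.5444 -0.2733  0.005 ]
base [ 0.5291 -0.3412  0.005 ]
base [ 0.3845 -0.3082  0.005 ]
base [ 0.3988 -0.2409  0.005 ]
```

```bash
python3 -m pendant '[[[20,17,0],[0,0,-0.02]],[[55,49,0],[0,0,-0.05]],[[92,82,0],[0,0,-0.08]],[[130,115,0],[0,0,-0.11]],[[168,149,0],[0,0,-0.14]],[[206,183,0],[0,0,-0.17]],[[244,217,0],[0,0,-0.20]],[[282,251,0],[0,0,-0.22]],[[318,283,0],[0,0,-0.235]],[[345,307,0],[0,0,-0.241]]]' 1; cat > go.py <<'E'
from h import *
import sys
# go.py x y z yawdeg_of_tool_y : shift in tool axes (mm) & turn, from measured pose
np.set_printoptions(precision=4,suppress=True)
s=r.sense(); R=s["ee_rot"]; a=[float(v) for v in sys.argv[1:]]
d=R.T@(np.array(a[:3])-s["tcp_pos"])*1000
y=np.radians(a[3]); ty=np.array([np.cos(y),np.sin(y),0]); z=np.array([0,0,-1.]); G=np.column_stack([np.cross(ty,z),ty,z])
print("t",s["time_s"],"pos",s["tcp_pos"],"shift",d.round(1),"turn",cv2.Rodrigues(R.T@G)[0].ravel(),"F",s["wrist_force"],"M",s["moment"],s["gripper_width"],s["gripper_force"]);print(R.round(4).tolist())
E
python3 go.py .4642 -.2912 .291 -102.8
```

```text
time_s: 1.15
tcp_pos: [0.4509, 0.1276, 0.2923]
ee_rot: [[0.975, -0.222, -0.0], [-0.222, -0.975, -0.0], [-0.0, 0.0, -1.0]]
wrist_force: [0.7, 0.5, 1.1]
gripper_width: 1.002
gripper_force: 0.0
t 1.15 pos [0.4509 0.1276 0.2923] shift [105.7 405.4   1.3] turn [0.0001 0.0001 0.    ] F [0.7083 0.5251 1.1376] M [-0.018  -0.1011 -0.0024] 1.0024963819866657 0.0
[[0.9752, -0.2215, -0.0001], [-0.2215, -0.9752, -0.0001], [-0.0001, 0.0001, -1.0]]
```

```bash
python3 -m pendant '[[[5,20,0],[0,0,0]],[[16,61,0],[0,0,0]],[[28,107,0],[0,0,0]],[[40,153,0],[0,0,0]],[[52,199,0],[0,0,0]],[[64,245,0],[0,0,0]],[[76,291,0],[0,0,0]],[[88,337,0],[0,0,0]],[[99,379,0],[0,0,0]],[[106,405,0],[0,0,0]]]' 1; python3 go.py .4642 -.2912 .161 -102.8; python3 - <<'E'
from h import *
c=r.capture("wrist"); f=c["frame"][:,:,::-1].copy()
a=np.radians(-12.8); x=np.array([np.cos(a),np.sin(a)]);o=np.array([.4642,-.2912]);y=np.array([-x[1],x[0]])
P=[[*(o+u*x+v*y),z] for u,v,z in [(-.011,-.011,.138),(.011,-.011,.138),(.011,.011,.138),(-.011,.011,.138),(-.068,-.021,.03),(-.054,.021,.03),(.068,-.021,.03),(.054,.021,.03),(-.07,0,.06),(.07,0,.06)]]
for p in proj(c,P): cv2.circle(f,(int(p[0]),int(p[1])),3,(0,255,0),-1)
cv2.imwrite("pics/w1.png",f)
E
```

```text
time_s: 2.15
tcp_pos: [0.4642, -0.2911, 0.2917]
ee_rot: [[0.975, -0.223, -0.001], [-0.223, -0.975, 0.0], [-0.001, 0.0, -1.0]]
wrist_force: [-0.2, -0.1, -0.3]
gripper_width: 1.006
gripper_force: 0.0
t 2.15 pos [ 0.4642 -0.2911  0.2917] shift [  0.1   0.1 130.7] turn [ 0.0001  0.0008 -0.0019] F [-0.1517 -0.0617 -0.273 ] M [ 0.0318 -0.0017  0.0416] 1.0056142534128771 0.0
[[0.9747, -0.2234, -0.0008], [-0.2234, -0.9747, 0.0001], [-0.0008, 0.0001, -1.0]]
```

View pics/w1.png

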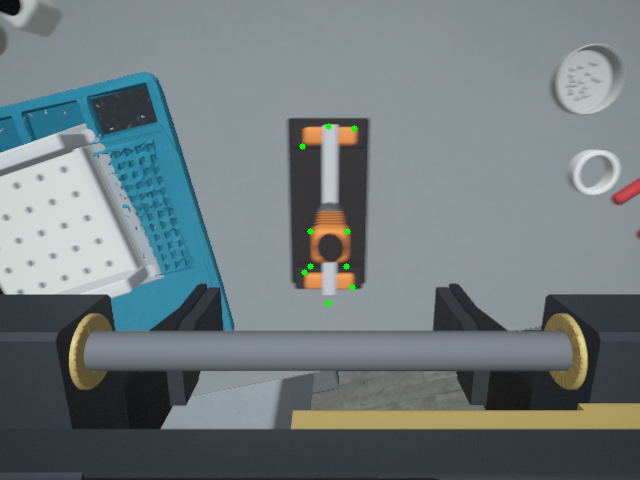

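The wrist view shows the rake cap at (330,247). The projected points match within 1–2 px, so the pose is good. Descending and closing.

```bash
python3 -m pendant '[[[0,0,20],[0,0,0]],[[0,0,48],[0,0,0]],[[0,0,76],[0,0,0]],[[0,0,104],[0,0,0]],[[0,0,124],[0,0,0]],[[0,0,131],[0,0,0]],[[0,0,131],[0,0,0]]]' 1; python3 -m pendant '[[[0,0,0],[0,0,0]],[[0,0,0],[0,0,0]],[[0,0,0],[0,0,0]],[[0,0,0],[0,0,0]],[[0,0,0],[0,0,0]],[[0,0,0],[0,0,0]],[[0,0,0],[0,0,0]],[[0,0,0],[0,0,0]]]' 0; python3 go.py .4642 -.2912 .161 -102.8
```

```text
time_s: 2.9
tcp_pos: [0.4643, -0.2881, 0.1604]
ee_rot: [[0.975, -0.221, -0.002], [-0.221, -0.975, 0.001], [-0.002, -0.0, -1.0]]
wrist_force: [-0.0, -0.1, -0.4]
gripper_width: 0.998
gripper_force: 0.0
time_s: 3.7
tcp_pos: [0.4647, -0.2884, 0.1612]
ee_rot: [[0.975, -0.221, -0.0], [-0.221, -0.975, -0.0], [-0.0, 0.0, -1.0]]
wrist_force: [0.3, -0.4, -0.2]
gripper_width: 0.356
gripper_force: 0.0
t 3.7 pos [ 0.4647 -0.2884  0.1612] shift [0.2 2.9 0.2] turn [0.     0.     0.0006] F [ 0.2919 -0.3658 -0.2443] M [-0.0151 -0.0289 -0.0038] 0.355957135106683 0.0
[[0.9753, -0.221, -0.0], [-0.221, -0.9753, -0.0], [-0.0, 0.0, -1.0]]
```

```bash
python3 -m pendant '[[[0,1.5,0],[0,0,0]],[[0,3,0],[0,0,0]],[[0,3,0],[0,0,0]],[[0,3,0],[0,0,0]],[[0,3,0],[0,0,0]],[[0,3,0],[0,0,0]],[[0,3,0],[0,0,0]]]' 0; python3 go.py .4642 -.2912 .161 -102.8
```

```text
time_s: 4.4
tcp_pos: [0.464, -0.2913, 0.1612]
ee_rot: [[0.975, -0.221, -0.0], [-0.221, -0.975, 0.0], [-0.0, -0.0, -1.0]]
wrist_force: [-0.5, 0.1, -0.4]
gripper_width: 0.248
gripper_force: 30.0
t 4.4 pos [ 0.464  -0.2913  0.1612] shift [ 0.2 -0.1  0.2] turn [-0.      0.0001  0.0005] F [-0.5136  0.1128 -0.4083] M [ 0.2333 -0.07   -0.041 ] 0.24760727474372415 29.999455022625625
[[0.9753, -0.221, -0.0001], [-0.221, -0.9753, 0.0], [-0.0001, -0.0, -1.0]]
```

```bash
python3 -m pendant '[[[0,0,-3],[0,0,0]],[[0,0,-10],[0,0,0]],[[0,0,-22],[0,0,0]],[[0,0,-38],[0,0,0]],[[0,0,-55],[0,0,0]],[[0,0,-70],[0,0,0]],[[0,0,-78],[0,0,0]],[[0,0,-80],[0,0,0]],[[0,0,-80],[0,0,0]],[[0,0,-80],[0,0,0]]]'; python3 go.py .48735 .0957 .241 -85.35
```

```text
time_s: 5.4
tcp_pos: [0.4636, -0.2911, 0.2405]
ee_rot: [[0.975, -0.221, -0.002], [-0.221, -0.975, 0.001], [-0.002, -0.0, -1.0]]
wrist_force: [-0.1, 0.6, -1.6]
gripper_width: 0.249
gripper_force: 30.0
t 5.4 pos [ 0.4636 -0.2911  0.2405] shift [ -62.3 -382.5   -0.3] turn [-0.0006  0.0016 -0.3042] F [-0.0679  0.557  -1.5757] M [-0.0503 -0.0181 -0.0111] 0.24900781897389992 29.999138822313398
[[0.9752, -0.2212, -0.0015], [-0.2212, -0.9752, 0.0007], [-0.0017, -0.0004, -1.0]]
```

```bash
python3 -m pendant '[[[-3,-16,0],[0,0,-0.01]],[[-9,-54,0],[0,0,-0.04]],[[-16,-98,0],[0,0,-0.08]],[[-23,-143,0],[0,0,-0.12]],[[-30,-188,0],[0,0,-0.16]],[[-38,-233,0],[0,0,-0.2]],[[-46,-278,0],[0,0,-0.24]],[[-53,-323,0],[0,0,-0.275]],[[-59,-361,0],[0,0,-0.295]],[[-62.3,-382.5,0],[0,0,-0.3045]]]'; python3 -m pendant '[[[0,0,0],[0,0,0]],[[0,0,0],[0,0,0]],[[0,0,0],[0,0,0]]]'; python3 go.py .4875 .095 .241 -85.35;  python3 - <<'E'
from h import *
c=r.capture("top"); f=c["frame"][:,:,::-1]
cv2.imwrite("pics/t2.png",cv2.resize(f[225:345,205:365],None,fx=5,fy=5,interpolation=cv2.INTER_CUBIC))
E
```

```text
time_s: 6.4
tcp_pos: [0.4876, 0.0982, 0.2406]
ee_rot: [[0.996, 0.085, -0.001], [0.085, -0.996, -0.0], [-0.001, 0.0, -1.0]]
wrist_force: [-0.1, 0.6, -2.6]
gripper_width: 0.251
gripper_force: 30.0
time_s: 6.7
tcp_pos: [0.4874, 0.0947, 0.2408]
ee_rot: [[0.997, 0.081, -0.001], [0.081, -0.997, -0.001], [-0.001, 0.001, -1.0]]
wrist_force: [-0.2, 0.1, -1.9]
gripper_width: 0.246
gripper_force: 30.0
t 6.7 pos [0.4874 0.0947 0.2408] shift [ 0.1 -0.3 -0.2] turn [ 0.0006  0.0014 -0.0004] F [-0.1737  0.1125 -1.9342] M [-0.0467  0.0047 -0.0259] 0.2464284384194613 29.999091303907335
[[0.9967, 0.0806, -0.0013], [0.0806, -0.9967, -0.0007], [-0.0014, 0.0006, -1.0]]
```

View pics/t2.png

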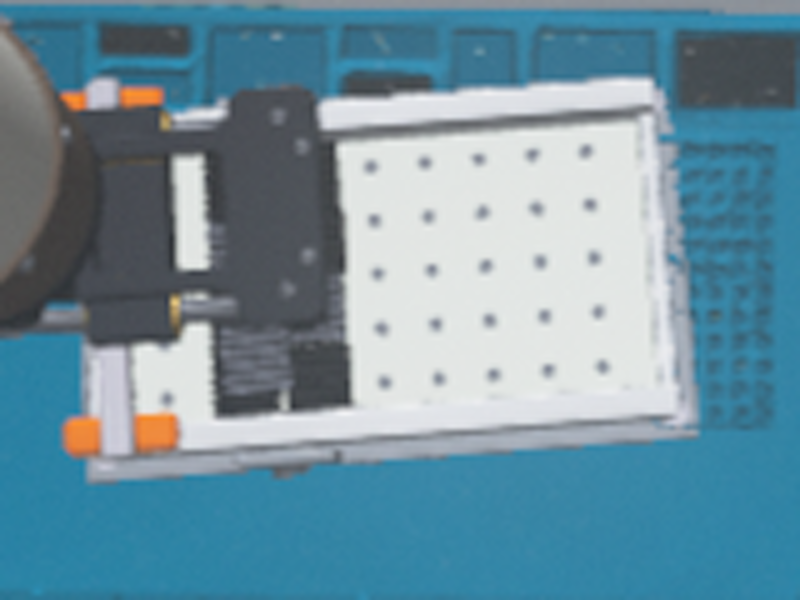

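The shoes are lined up over both rails, at crop (120,97) and (120,435), behind the heap.

```bash
python3 - <<'E'
from h import *
c=r.capture("top")
for p in [(113,97),(120,435)]: print(ray(c,((p[0]+.5)/5+204.5,(p[1]+.5)/5+224.5),.122))
E
python3 -m pendant '[[[0,0,5],[0,0,0]],[[0,0,15],[0,0,0]],[[0,0,28],[0,0,0]],[[0,0,38],[0,0,0]],[[0,0,45],[0,0,0]],[[0,0,48],[0,0,0]],[[0,0,49.5],[0,0,0]],[[0,0,50],[0,0,0]],[[0,0,50],[0,0,0]],[[0,0,50],[0,0,0]]]'; python3 go.py .4875 .095 .191 -85.35;
```

```text
[0.55112042 0.09499153 0.122     ]
[0.42611432 0.08801564 0.122     ]
time_s: 7.8
tcp_pos: [0.4879, 0.0957, 0.1916]
ee_rot: [[0.997, 0.082, 0.001], [0.082, -0.997, 0.0], [0.001, -0.0, -1.0]]
wrist_force: [0.3, -0.4, -2.1]
gripper_width: 0.251
gripper_force: 30.0
t 7.8 pos [0.4879 0.0957 0.1916] shift [-0.5  0.6  0.6] turn [-0.0003 -0.0008  0.0007] F [ 0.3369 -0.3688 -2.0776] M [-0.0445  0.0144  0.0183] 0.2512120715915679 29.999059131368995
[[0.9967, 0.0818, 0.0008], [0.0818, -0.9967, 0.0004], [0.0008, -0.0003, -1.0]]
```

```bash
for i in 1; do python3 -m pendant '[[[0,0,0.5],[0,0,0]],[[0,0,1],[0,0,0]],[[0,0,1.5],[0,0,0]],[[0,0,1.5],[0,0,0]],[[0,0,1.5],[0,0,0]]]'; done; python3 -m pendant '[[[0,0,0.4],[0,0,0]],[[0,0,0.8],[0,0,0]],[[0,0,0.8],[0,0,0]],[[0,0,0.8],[0,0,0]]]'|grep -E "pos|force"
```

```text
time_s: 8.3
tcp_pos: [0.4878, 0.0955, 0.1897]
ee_rot: [[0.997, 0.082, -0.0], [0.082, -0.997, -0.0], [-0.0, 0.0, -1.0]]
wrist_force: [0.5, -0.1, -1.1]
gripper_width: 0.253
gripper_force: 30.0
tcp_pos: [0.4878, 0.0955, 0.1889]
wrist_force: [0.0, 0.2, -0.9]
gripper_force: 30.0
```

```bash
python3 -m pendant '[[[0,0,0.4],[0,0,0]],[[0,0,0.7],[0,0,0]],[[0,0,0.7],[0,0,0]],[[0,0,0.7],[0,0,0]]]'|grep -E "pos|force"
```

```text
tcp_pos: [0.4878, 0.0955, 0.1885]
wrist_force: [-0.6, -0.3, 1.0]
gripper_force: 30.0
```

```bash
python3 -m pendant '[[[0,0,0.2],[0,0,0]],[[0,0,0.3],[0,0,0]],[[0,0,0.3],[0,0,0]]]'|grep -E "pos|force"; for i in 1 2 3; do python3 -m pendant '[[[0,0,0],[0,0,0]]]' >/dev/null; python3 go.py .4875 .095 .191 -85.35|head -1; done
```

```text
tcp_pos: [0.4878, 0.0956, 0.1882]
wrist_force: [-0.3, -0.2, 2.5]
gripper_force: 30.0
t 9.5 pos [0.4878 0.0955 0.1882] shift [-0.4  0.5 -2.8] turn [-0.     -0.0003  0.0006] F [-0.6996 -0.1145  2.7861] M [-0.0724  0.4541  0.0097] 0.2538765721848811 29.999838655348867
t 9.6 pos [0.4878 0.0955 0.1882] shift [-0.4  0.5 -2.8] turn [-0.     -0.0003  0.0006] F [0.164  0.8388 2.7437] M [-0.0392  0.4356  0.0001] 0.2496915780971751 29.999902930576354
t 9.7 pos [0.4878 0.0956 0.1881] shift [-0.4  0.5 -2.9] turn [-0.     -0.0002  0.0006] F [-0.6208 -0.3348  3.4496] M [-0.1     0.4054  0.011 ] 0.24823120382482503 29.99991075368598
```

```bash
python3 -m pendant '[[[0,0,0],[0,-0.002,0]],[[0,0,0],[0,-0.004,0]],[[0,0,0],[0,-0.006,0]],[[0,0,0],[0,-0.006,0]]]'|grep -E "time|pos|force"; for i in 1 2 ; do python3 go.py .4875 .095 .191 -85.35|head -1;python3 -m pendant '[[[0,0,0],[0,0,0]]]' >/dev/null;  done
```

```text
time_s: 10.1
tcp_pos: [0.4883, 0.0957, 0.1882]
wrist_force: [0.1, -0.9, 3.1]
gripper_force: 30.0
t 10.1 pos [0.4883 0.0957 0.1882] shift [-0.9  0.6 -2.8] turn [-0.0003  0.0047  0.0005] F [ 0.1072 -0.8553  3.0945] M [-0.3063 -0.3567 -0.0444] 0.25115977764355885 29.999910215847194
t 10.2 pos [0.4883 0.0957 0.1882] shift [-0.8  0.6 -2.8] turn [-0.0003  0.0046  0.0006] F [ 0.3994 -0.9233  2.571 ] M [-0.3211 -0.4535 -0.0622] 0.252054393914122 30.00001364154741
```

```bash
python3 -m pendant '[[[0,0,0],[0,0.002,0]],[[0,0,0],[0,0.003,0]],[[0,0,0],[0,0.003,0]]]' >/dev/null; python3 go.py .4875 .095 .191 -85.35|head -1;python3 -m pendant '[[[0,1,0.02],[0,0,0]],[[0,2.5,0.06],[0,0,0]],[[0,4,0.1],[0,0,0]],[[0,5.5,0.14],[0,0,0]],[[0,7,0.18],[0,0,0]],[[0,8,0.2],[0,0,0]],[[0,8,0.2],[0,0,0]]]' >/dev/null;  python3 go.py .4875 .095 .191 -85.35|head -1
```

```text
t 10.6 pos [0.488  0.0956 0.1881] shift [-0.5  0.6 -2.9] turn [-0.0001  0.0023  0.0008] F [ 0.788  -0.8729  3.0959] M [-0.378  -0.5288 -0.0314] 0.2504798470351511 30.000014032702893
t 11.3 pos [0.4886 0.0875 0.1879] shift [-0.5 -7.6 -3.1] turn [-0.      0.0026  0.0004] F [0.435  2.3299 3.3654] M [ 0.9452 -0.3266  0.082 ] 0.2516100559735772 30.00049455324188
```

```bash
cat > st.py <<'E'
from h import *
s=r.sense();p=s["tcp_pos"];d=p[:2]-np.array([.495,.0033]);np.set_printoptions(precision=2,suppress=True)
print("t",s["time_s"],"tray x,y",(1000*np.array([d@[.9967,.081],d@[-.081,.9967]])).round(1),"z",round(1000*p[2],2),"F",s["wrist_force"],"M",s["moment"],s["ee_rot"][2].round(4))
E
python3 -m pendant '[[[0,2,0.05],[0,0.001,0]],[[0,4,0.1],[0,0.001,0]],[[0,6,0.15],[0,0.001,0]],[[0,8,0.2],[0,0.001,0]],[[0,10,0.25],[0,0.001,0]]]' >/dev/null; python3 st.py;python3 -m pendant '[[[0,2,0.05],[0,0,0]],[[0,4,0.1],[0,0,0]],[[0,6,0.15],[0,0,0]],[[0,8,0.2],[0,0,0]],[[0,10,0.25],[0,0,0]]]' >/dev/null; python3 st.py
```

```text
t 11.8 tray x,y [ 0.3 74.4] z 187.54 F [-0.73  3.55  4.52] M [ 1.43 -0.12  0.02] [-0. -0. -1.]
t 12.3 tray x,y [ 0.3 64.4] z 187.28 F [0.09 3.81 3.49] M [ 1.51 -0.13 -0.01] [-0. -0. -1.]
```

```bash
python3 -m pendant '[[[0,2,0.05],[0,0,0]],[[0,4,0.1],[0,0,0]],[[0,6,0.15],[0,0,0]],[[0,8,0.2],[0,0,0]],[[0,10,0.25],[0,0,0]]]' >/dev/null; python3 st.py
```

```text
t 12.8 tray x,y [ 0.3 54.4] z 187.05 F [-0.17  5.33  4.38] M [ 1.72 -0.11 -0.  ] [-0. -0. -1.]
```

```bash
python3 -m pendant '[[[0,2,0.05],[0,0,0]],[[0,4,0.1],[0,0,0]],[[0,6,0.15],[0,0,0]],[[0,8,0.2],[0,0,0]],[[0,10,0.25],[0,0,0]]]' >/dev/null; python3 st.py
```

```text
t 13.3 tray x,y [ 0.3 44.4] z 186.79 F [-0.39  3.96  4.64] M [ 1.76 -0.09  0.04] [-0. -0. -1.]
```

```bash
python3 -m pendant '[[[0,2,0.05],[0,0,0]],[[0,4,0.1],[0,0,0]],[[0,6,0.15],[0,0,0]],[[0,8,0.2],[0,0,0]],[[0,10,0.25],[0,0,0]]]' >/dev/null; python3 st.py
```

```text
t 13.8 tray x,y [ 0.3 34.4] z 186.52 F [0.31 4.35 4.47] M [ 1.87 -0.13  0.02] [-0. -0. -1.]
```

```bash
python3 -m pendant '[[[0,2,0.0],[0,0,0]],[[0,4,0.05],[0,0,0]],[[0,6,0.1],[0,0,0]],[[0,8,0.13],[0,0,0]],[[0,10,0.17],[0,0,0]]]' >/dev/null; python3 st.py
```

```text
t 14.3 tray x,y [ 0.3 24.3] z 186.33 F [-0.47  3.44  5.5 ] M [ 1.63 -0.19  0.04] [-0.  0. -1.]
```

```bash
python3 -m pendant '[[[0,2,0.04],[0,0,0]],[[0,4,0.08],[0,0,0]],[[0,6,0.12],[0,0,0]],[[0,8,0.16],[0,0,0]],[[0,10,0.2],[0,0,0]]]' >/dev/null; python3 st.py
```

```text
t 14.8 tray x,y [ 0.2 14.3] z 186.1 F [-0.11  3.78  4.45] M [ 1.64 -0.2   0.08] [-0.  0. -1.]
```

```bash
python3 -m pendant '[[[0,2,0.04],[0,0,0]],[[0,4,0.08],[0,0,0]],[[0,6,0.12],[0,0,0]],[[0,8,0.16],[0,0,0]],[[0,10,0.2],[0,0,0]]]' >/dev/null; python3 st.py
```

```text
t 15.3 tray x,y [0.1 4.2] z 185.9 F [-0.65  4.83  4.23] M [ 1.66 -0.19  0.04] [-0.  0. -1.]
```

```bash
python3 - <<'E'
from h import *
f=[r.capture(n)["frame"][:,:,::-1] for n in("top","scene")]
a=cv2.resize(f[0][225:345,205:365],(640,480),interpolation=cv2.INTER_CUBIC)[:,:400]
b=cv2.resize(f[1][230:390,190:400],(400,304),interpolation=cv2.INTER_CUBIC)
o=np.zeros((480,800,3),np.uint8);o[:,:400]=a;o[:304,400:]=b;cv2.imwrite("pics/m3.png",o)
E
```

```text
(no output)
```

View pics/m3.png

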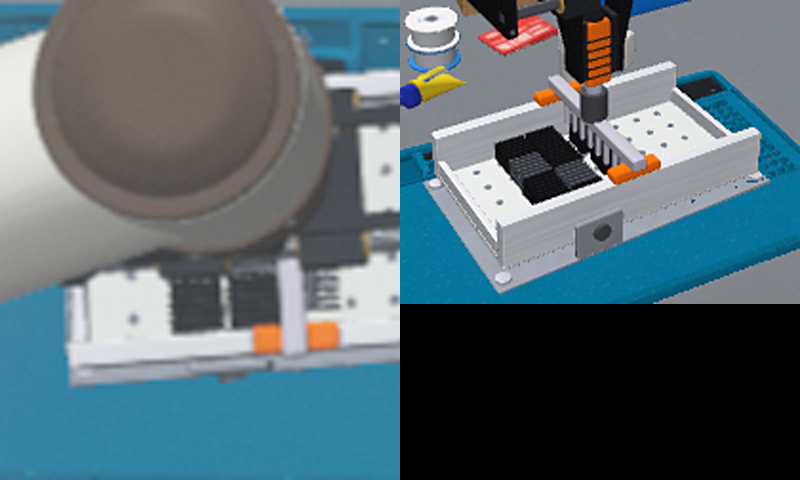

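Bottom layer lies flat behind the tines (right panel, about (550,165)), with the top sinks pushed ahead. Shoes are on both rails. Continuing.

```bash
python3 -m pendant '[[[0,2,0.0],[0,0,0]],[[0,4,0.04],[0,0,0]],[[0,6,0.08],[0,0,0]],[[0,8,0.12],[0,0,0]],[[0,10,0.16],[0,0,0]],[[0,12,0.2],[0,0,0]],[[0,14,0.24],[0,0,0]]]' >/dev/null; python3 st.py
```

```text
t 16.1 tray x,y [ 0.2 -9.7] z 185.64 F [-0.67  3.68  5.91] M [ 1.63 -0.14  0.06] [-0.  0. -1.]
```

```bash
python3 -m pendant '[[[0,2,0.04],[0,0,0]],[[0,4,0.08],[0,0,0]],[[0,6,0.12],[0,0,0]],[[0,8,0.16],[0,0,0]],[[0,10,0.2],[0,0,0]],[[0,12,0.24],[0,0,0]]]' >/dev/null; python3 st.py
```

```text
t 16.7 tray x,y [  0.3 -21.6] z 185.43 F [0.5  3.68 5.06] M [ 1.54 -0.1   0.03] [-0.  0. -1.]
```

```bash
python3 -m pendant '[[[0,2,0.04],[0,0,0]],[[0,4,0.08],[0,0,0]],[[0,6,0.12],[0,0,0]],[[0,8,0.16],[0,0,0]],[[0,10,0.2],[0,0,0]],[[0,12,0.24],[0,0,0]]]' >/dev/null; python3 st.py
```

```text
t 17.3 tray x,y [  0.3 -33.7] z 185.19 F [0.32 3.5  4.93] M [ 1.52 -0.09  0.03] [-0. -0. -1.]
```

```bash
python3 -m pendant '[[[0,2,-0.05],[0,0,0]],[[0,4,-0.05],[0,0,0]],[[0,6,0.0],[0,0,0]],[[0,8,0.03],[0,0,0]],[[0,10,0.07],[0,0,0]],[[0,12,0.1],[0,0,0]],[[0,14,0.14],[0,0,0]]]' >/dev/null; python3 st.py
```

```text
t 18.0 tray x,y [  0.3 -47.7] z 185.03 F [-0.82  4.09  4.31] M [ 1.35 -0.16  0.07] [-0.  0. -1.]
```

```bash
python3 -m pendant '[[[0,2,0.04],[0,0,0]],[[0,4,0.08],[0,0,0]],[[0,6,0.11],[0,0,0]],[[0,8,0.15],[0,0,0]],[[0,10,0.19],[0,0,0]],[[0,12,0.22],[0,0,0]]]' >/dev/null; python3 st.py
```

```text
t 18.6 tray x,y [  0.3 -59.7] z 184.82 F [0.13 3.1  4.57] M [ 1.29 -0.17  0.06] [-0.  0. -1.]
```

```bash
python3 -m pendant '[[[0,2,0.04],[0,0,0]],[[0,4,0.08],[0,0,0]],[[0,6,0.11],[0,0,0]],[[0,8,0.15],[0,0,0]],[[0,10,0.19],[0,0,0]],[[0,12,0.22],[0,0,0]]]' >/dev/null; python3 st.py
```

```text
t 19.2 tray x,y [  0.3 -71.7] z 184.59 F [-0.01  3.25  2.79] M [ 1.25 -0.15 -0.01] [-0.  0. -1.]
```

```bash
python3 -m pendant '[[[0,2,0.05],[0,0,0]],[[0,4,0.1],[0,0,0]],[[0,6,0.15],[0,0,0]],[[0,8,0.2],[0,0,0]],[[0,10,0.24],[0,0,0]],[[0,12,0.28],[0,0,0]],[[0,14,0.32],[0,0,0]],[[0,14,0.32],[0,0,0]]]' >/dev/null; python3 st.py;  python3 - <<'E'
from h import *
f=[r.capture(n)["frame"][:,:,::-1] for n in("top","scene")]
a=cv2.resize(f[0][225:345,205:365],(400,300),interpolation=cv2.INTER_CUBIC)
b=cv2.resize(f[1][230:390,190:400],(787,600),interpolation=cv2.INTER_CUBIC)
cv2.imwrite("pics/m4.png",b)
E
```

```text
t 20.0 tray x,y [  0.4 -85.8] z 184.33 F [0.35 1.09 2.96] M [ 0.78 -0.19  0.04] [-0.  0. -1.]
```

View pics/m4.png

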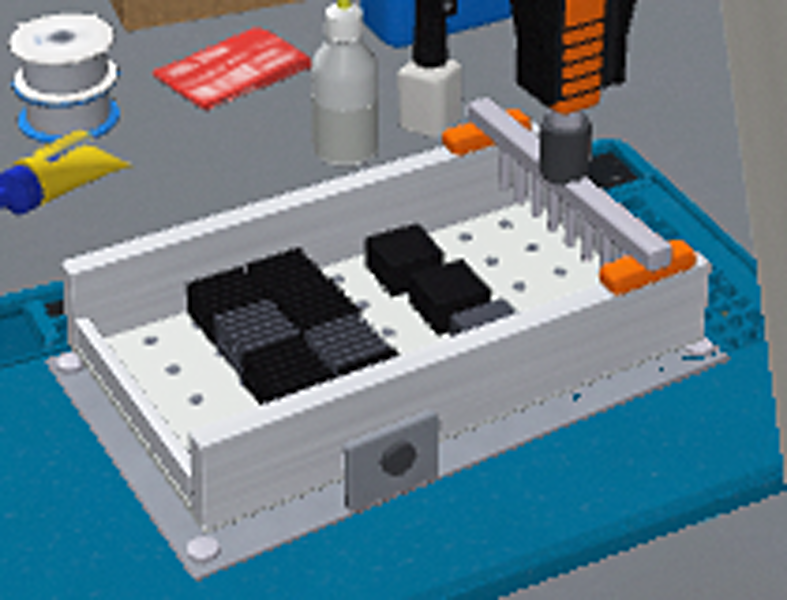

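All eight bottom sinks lie flat, centred near (290,325). The three from the top lie flat on the bed near (405,255), (455,290) and (480,315). The rake is clear at the bare end. Lifting.

```bash
python3 -m pendant '[[[0,0,-1],[0,0,0]],[[0,0,-4],[0,0,0]],[[0,0,-12],[0,0,0]],[[0,0,-24],[0,0,0]],[[0,0,-37],[0,0,0]],[[0,0,-48],[0,0,0]],[[0,0,-55],[0,0,0]],[[0,0,-57],[0,0,0]],[[0,0,-57],[0,0,0]]]' >/dev/null; python3 go.py .464 -.2911 .241 -102.8
```

```text
t 21.0 pos [ 0.5023 -0.0818  0.2415] shift [-55.2 205.4   0.6] turn [0.0001 0.0018 0.305 ] F [-0.2431 -0.6368 -2.0102] M [-0.0359  0.0008  0.0358] 0.24996382744589363 29.999179111327976
[[0.9967, 0.0815, -0.0018], [0.0815, -0.9967, 0.0], [-0.0018, -0.0002, -1.0]]
```

```bash
python3 -m pendant '[[[-3,10,0],[0,0,0.015]],[[-10,36,0],[0,0.001,0.05]],[[-18,66,0],[0,0.001,0.095]],[[-26,97,0],[0,0.001,0.14]],[[-34,128,0],[0,0.001,0.19]],[[-42,157,0],[0,0.002,0.235]],[[-49,182,0],[0,0.002,0.275]],[[-53.5,199,0],[0,0.002,0.298]],[[-55,205.5,0.5],[0,0.002,0.305]],[[-55,205.5,0.5],[0,0.002,0.305]]]'>/dev/null;python3 -m pendant '[[[0,0,0],[0,0,0]],[[0,0,0],[0,0,0]],[[0,0,0],[0,0,0]]]' >/dev/null; python3 go.py .464 -.2912 .1612 -102.8
```

```text
t 22.3 pos [ 0.4646 -0.2904  0.241 ] shift [-0.4  0.9 79.8] turn [ 0.0002 -0.0001  0.0015] F [ 0.4448  0.0959 -1.8197] M [ 0.0044 -0.0258 -0.0379] 0.25094863348052715 29.999197761062533
[[0.9755, -0.2201, 0.0001], [-0.2201, -0.9755, -0.0003], [0.0001, 0.0002, -1.0]]
```

```bash
python3 -m pendant '[[[0,0.5,8],[0,0,0]],[[0,0.5,24],[0,0,0]],[[0,0.5,42],[0,0,0]],[[0,0.5,58],[0,0,0]],[[0,0.5,68],[0,0,0]],[[0,0.5,74],[0,0,0]],[[0,0.5,76.5],[0,0,0]],[[0,0.5,77.5],[0,0,0]],[[0,0.5,77.5],[0,0,0]]]'>/dev/null;python3 -m pendant '[[[0,0,0.5],[0,0,0]],[[0,0,1],[0,0,0]],[[0,0,1.5],[0,0,0]],[[0,0,1.5],[0,0,0]],[[0,0,1.5],[0,0,0]]]' >/dev/null; python3 go.py .464 -.2912 .1612 -102.8
```

```text
t 23.7 pos [ 0.4642 -0.2917  0.162 ] shift [-0.3 -0.4  0.8] turn [ 0.0003 -0.0001  0.0001] F [ 0.3769  0.0405 -1.9769] M [-0.0413  0.0064  0.0322] 0.25048681544220547 29.999172014649957
[[0.9752, -0.2215, 0.0001], [-0.2215, -0.9752, -0.0003], [0.0001, 0.0003, -1.0]]
```

```bash
python3 -m pendant '[[[0,0,0.3],[0,0,0]],[[0,0,0.6],[0,0,0]],[[0,0,0.8],[0,0,0]],[[0,0,0.8],[0,0,0]],[[0,0,0.8],[0,0,0]]]' >/dev/null; python3 st.py; python3 -m pendant '[[[0,0,0.2],[0,0,0]],[[0,0,0.4],[0,0,0]],[[0,0,0.4],[0,0,0]],[[0,0,0.4],[0,0,0]]]' >/dev/null; python3 st.py
```

```text
t 24.2 tray x,y [ -54.5 -291.5] z 161.26 F [-1.18  0.41  0.11] M [0.13 0.14 0.03] [ 0.  0. -1.]
t 24.6 tray x,y [ -54.5 -291.5] z 160.94 F [-0.74 -0.29  1.55] M [0.25 0.24 0.  ] [ 0.  0. -1.]
```

Seated at about 3.5 N. Releasing, then rising.

```bash
python3 -m pendant '[[[0,0,0],[0,0,0]],[[0,0,0],[0,0,0]],[[0,0,0],[0,0,0]],[[0,0,0],[0,0,0]],[[0,0,0],[0,0,0]],[[0,0,0],[0,0,0]],[[0,0,0],[0,0,0]],[[0,0,0],[0,0,0]]]' 0.8|grep -E "force|width"; python3 -m pendant '[[[0,0,-5],[0,0,0]],[[0,0,-20],[0,0,0]],[[0,0,-45],[0,0,0]],[[0,0,-75],[0,0,0]],[[0,0,-105],[0,0,0]],[[0,0,-130],[0,0,0]],[[0,0,-140],[0,0,0]],[[0,0,-140],[0,0,0]],[[0,0,-140],[0,0,0]]]' 0.8;python3 - <<'E'
from h import *
f=r.capture("top")["frame"][:,:,::-1]
g=r.capture("wrist")["frame"][:,:,::-1]
a=cv2.resize(f[225:345,205:365],(480,360),interpolation=cv2.INTER_CUBIC)
b=cv2.resize(g[60:360,220:440],(320,436))
o=np.zeros((436,800,3),np.uint8);o[:360,:480]=a;o[:,480:]=b;cv2.imwrite("pics/end.png",o)
E
```

```text
wrist_force: [-0.0, -0.1, 1.0]
gripper_width: 0.78
gripper_force: 0.0
time_s: 26.3
tcp_pos: [0.4637, -0.2913, 0.2995]
ee_rot: [[0.975, -0.222, -0.002], [-0.222, -0.975, 0.001], [-0.002, -0.001, -1.0]]
wrist_force: [0.1, -1.7, 0.0]
gripper_width: 0.8
gripper_force: 0.0
```

View pics/end.png

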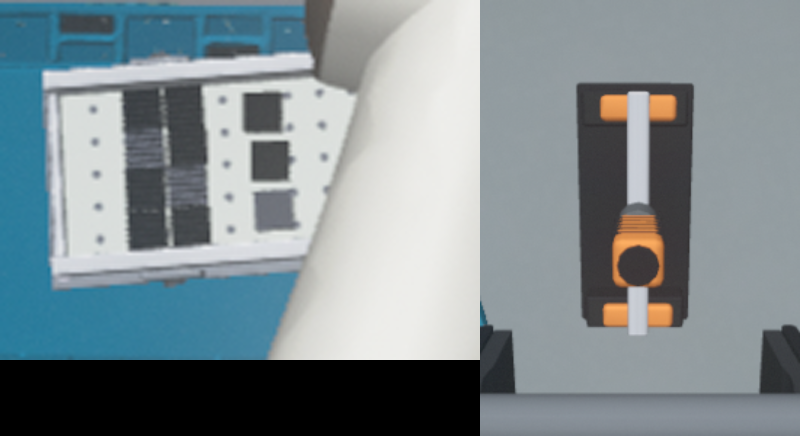

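All eleven sinks lie flat in a single layer: eight in two rows near (165,168) and three near (270,160). The rake stands square on its rest.

```bash
python3 -c "
from station import r
print(r.finish_job())"
```

```text
the job is handed in; nothing more can be done
None
```

I handed the job in at about 26 s: in the last pictures all eleven heat sinks lie flat in one layer and the released rake stands square on its rest; I held the shoes on the rails at an estimated 3–8 N. The judge's verdict was not shown.

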